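# Load, square and pump shut a bench filter press

### The arm

A 6-joint arm with a two-finger parallel gripper is mounted at the origin on the work surface. World frame = base frame: x ahead of the robot, y to its left, z up, the work surface at z = 0. Lengths are in m, angles in rad, forces in N, time in s.
With the tool pointing down it reaches from about 0.275 to 0.875 m from the base axis. Payload 12.5 kg.
Tool frame: the origin (TCP) lies on the centre line of the jaws, within the pads' length; the fingertips stand 8 mm ahead of it and the grasp point (between the pads) lies 11 mm behind it; x points along the fingers, y is the direction in which the jaws open and shut, and the axes are right-handed (so a half turn about x gives the same grasp; the last joint's range is limited). The gripper opens to 85 mm and grips with 20 to 120 N. Pads are 22 mm wide; open, the fingers measure 114 mm over their backs; the gripper's body (76 mm by 85 mm) begins 54 mm behind the grasp point. The pads swing forward as they close: fully open they stand 13 mm farther back than shut.
Start: joints at [-1.218, 0.351, 1.652, -0, 1.139, -0.085], TCP at [0.233, -0.498, 0.239] pointing down, gripper open.
Joint ranges: [-2.75, 2.75], [-0.79, 2.1], [0.01, 2.65], [-1.57, 4.71], [0.07, 3.14], [-2.87, 2.87]. Speed limits (rad/s): [2.22, 2.22, 2.79, 3.14, 3.14, 3.14].

### API

Orientations are given as a unit quaternion [w, x, y, z].
In Python, from bench import ctrl gives the robot as it stands.
- The arm moves only by the tool carry_out, never from a script. Its argument "targets" is a list that holds one entry, the list of rows, each a list of 4 numbers: the shift along the tool's x, y, z in mm, then the turn about the tool's x in rad. In form: [[[dx, dy, dz, twist], ...]]. A call has 1 to 12 rows; each row shifts and turns the commanded pose from where the row before left it, along the tool's axes as they then stand; what a row does not reach is not made up. A row lasts 1/12 s, in which the tool goes at most 41.7 mm and 7.16 degrees, less where a joint would pass 70% of its speed; a pose out of reach is approached as far as the arm can. A call is refused whole if a number of a shift passes 41.7 or a number of a turn 0.125, either way. A call with a gripper value outside its range is refused whole. "jaw" is the finger opening in mm, from 0 to 85.4, set as the call begins (left out, the last holds). The fingers move at their own pace and stop on an object; the grip force is fixed at half the most. Time passes only in rows, so rows that do not move let the fingers close. It gives the time, the measured TCP pose, the force and the opening at its end, in the units of the state.
- ctrl.read_state(): the state, without advancing time (a new reading comes with each control period).
- ctrl.read_camera(name): name is "side" or "top"; returns the picture (400x640x3 uint8, red, green, blue); there is no depth.
- ctrl.camera_model(name): a dict with "camera_matrix" (3x3 intrinsics, pixels), "k1" (the pictures are not rectified: a ray, as slopes to the right and down, at radius r is drawn at 1 + k1 r^2 times it, then the intrinsics apply), "camera_from_world" (4x4, takes a point from world to camera coordinates). Camera axes: x right, y down, z forward; pixel columns grow to the right and rows downward; lengths in m; the calibration is good to about 2 mm. A picture is of the moment at which its call begins. camera_model takes no time and is no camera call.
- ctrl.sign_off(): hands the job in, once; it reports no verdict.
Trained networks look in the newest picture that a camera, given by its name, has taken for a name from the list of things; names that differ only in an ending like _2 or _b are one class to them, and where a whole thing is asked for, a point or a joint stands for the part that bears it (a point fixed in the world has none). Each returns a list of dicts, best first, with "score" (0 to 1); they miss things now and then, are a little off and sometimes report something else, mostly with a low value. They report only what shows in the picture. A call takes as long as a camera call. They do not tell look-alikes from the thing itself.
- ctrl.find_in(camera, query): "point" ([column, row] in pixels, amid what is visible of it).
- ctrl.pinpoint(camera, query): "point" ([column, row] in pixels: a listed point, or the origin of a listed thing).
The state is a dict: "time": time; "joint_positions": joint angles; "qd": joint speeds; "effort": joint torques, N m; "tcp_pos": TCP position; "eef_rot": TCP orientation; "ft_force": force on the tool from outside, world axes, zero at the start; "wrist_torque": the same for the moment, N m; "opening": finger opening in m.
Only numpy, scipy, OpenCV 4.12 (cv2) and the standard library are available. Lean on these libraries where they do the work, as an engineer would, in place of code of your own. Each camera call takes 0.05 s, during which the arm holds its last target. There are 200 camera calls.

### The job

Take the filter plate with the green tab from the draining rack and stand it on the filter press's bed, in the gap between the blue-tabbed plates and the pusher, then tap all three plates back against the steel rail so that their edges are flush. Pump the long lever through full strokes, all the way down and all the way back up, until the pusher has clamped the plates tight against the head, and then throw the red-knobbed hold valve right over, away from the robot. Do not push the pusher by hand, leave the red-tabbed plate in the rack, and do not knock the two bottles.

Things in the scene. Friction and masses are not known exactly. Their poses are not given: they have to be found in the camera images.
- press: Blue and grey fixed bench filter press; origin at the centre of its underside; y runs from the head to the pump end, x from the open near side to the rail. Grey base 175 (x) by 440 (y); its top at z=30 is the bed on which plates stand. Blue head: y -220 to -170, 80 wide, top z=150. Blue pump block: x -60 to 70, y 60 to 220, top z=105, carries lever and hold valve
- rail_face (a point): point on the face of the steel locating rail on the far side of the bed (press frame 55, -120, 55). The face lies at press x=55, z 30 to 92, y -170 to 50; a 110 mm wide plate that touches it has its centre at press x=0
- head_face (a point): centre of the head's clamping face (press frame 0, -170, 80)
- pusher_face (a point): centre of the clamping face of the steel pusher (110 wide in x, 20 thick, press z 37 to 130, on a horizontal ram). At first at press y=-39 to -45; each full lever stroke moves it 15 to 20 mm towards the head, and it stays. With three plates clamped it is 72 mm from the head face; then further strokes only slip in a relief valve and do no harm
- pump_lever (a joint): angle of the pump lever: 0 = up (its spring holds it there, 23 degrees above level), 0.5 rad = fully down (6 degrees below level), where it meets a hard stop. It takes 5 to 20 N at the grip and springs back when let up. A full stroke goes past 0.4 and returns below 0.1
- lever_grip (a point): middle of the black rubber grip of the pump lever, on its axis. The grip is a round bar 28 in diameter and about 125 long, its length in line with the lever, which points from its pivot away from the head (press +y), beyond the end of the pump block. This point is 165 from the pivot; lever up it is at about z=199, down at about z=119. Press it down from above
- lever_pivot (a point): pivot of the pump lever (press frame 30, 100, 135); the lever turns about the press's x axis
- hold_valve (a joint): angle of the hold valve's toggle: 0 = leaning to the robot (press -x), 1.0 rad = fully over, leaning away (press +x). Stays where it is left; a light push
- hold_valve_tip (a point): centre of the 26 mm red ball on the hold valve's toggle, 70 from its pivot, which is at press frame (-22, 175, 127)
- rack: Grey draining rack, fixed, 140 (x) by 150 (y), walls 30 high and 4 thick, floor 4 thick, with a middle wall making two slots side by side in y, each about 69 wide in y; origin at the centre of its underside. The green-tabbed and the red-tabbed plate stand in the slots, centres at y=+37 and -37 of the rack, either way round
- plate_green: Filter plate to load: white, 110 wide (own x), 24 thick (own y), 100 high, with a green tab on the top centre, 40 (x) by 20 (y), rising 35 above the plate (its top is 135 above the underside). 350 g. Origin at the centre of the underside. Grip the tab across its 20 mm (own y)
- plate_a: Filter plate of the same size with a blue tab, standing in the press next to the head, its far edge short of the rail by 8 to 22 mm
- plate_b: The same with a blue tab, standing next to plate_a, on the pusher's side
- plate_red: The same with a red tab, standing in the other slot of the rack; to be left alone
- wash_bottle: clear wash bottle, 72 across, 180 high, origin under its centre; bystander
- amber_bottle: amber bottle, 68 across, 110 high, origin under its centre; bystander
Not all that is in view belongs to the job. What is shaped like the plate_a but purple is not meant.

How it is judged:
On the way, in this order (a step that is already met when the one before it is completed fails the run):
1. the green-tabbed plate stands upright and released on the press bed, in the gap between the blue-tabbed plates and the pusher (y of plate_green in the frame of press between -0.125 and -0.03 m and x of plate_green in the frame of press between -0.045 and 0.02 m and z of plate_green in the frame of press between 0.025 and 0.035 m and angle between plate_green's own z axis and vertical below 0.1 rad and contact force between the fingers and plate_green below 0.2 N), for 0.2 s.
2. all three plates have been tapped back against the steel rail (within 3.5 mm), standing upright (x of each of plate_a, plate_b, plate_green in the frame of press above -0.0035 m and angle between each of plate_a, plate_b, plate_green's own z axis and vertical below 0.1 rad), for 0.2 s.
3. pump stroke 1: lever down (past 0.4 of 0.5 rad) (value of joint pump_lever above 0.4 rad).
4. pump stroke 1: lever back up (below 0.1 rad) (value of joint pump_lever below 0.1 rad).
5. pump stroke 2: lever down (past 0.4 of 0.5 rad) (value of joint pump_lever above 0.4 rad).
6. pump stroke 2: lever back up (below 0.1 rad) (value of joint pump_lever below 0.1 rad).
7. further strokes have closed the pusher on the plates (pusher face within 75.5 mm of the head face) (y of pusher_face in the frame of press below -0.0945 m), for 0.1 s.
8. the red hold valve is thrown over (past 0.8 rad) (value of joint hold_valve above 0.8 rad), for 0.1 s.
At the end, for the whole second after the job is handed in: The three plates stand upright (within 0.1 rad) and square (within 0.08 rad) on the bed, at rest, edges within 5 mm of the rail, clamped between pusher and head (pusher face within 75.5 mm of the head face); the hold valve is past 0.8 rad and the pump lever is back up (below 0.1 rad) (y of pusher_face in the frame of press below -0.0945 m and x of each of plate_a, plate_b, plate_green in the frame of press above -0.005 m and angle between each of plate_a, plate_b, plate_green's own z axis and vertical below 0.1 rad and angle between the x axis of each of plate_a, plate_b, plate_green and the x axis of press, either way round below 0.08 rad and value of joint hold_valve above 0.8 rad and value of joint pump_lever below 0.1 rad and z of plate_green in the frame of press below 0.035 m and linear speed of each of plate_a, plate_b, plate_green below 0.02 m/s); the robot touches nothing.
It fails at once if the robot shoves the pusher directly (more than 4 N) (contact force between any of the arm, the fingers and pusher above 4 N).
It fails at once if the red-tabbed plate is moved more than 30 mm or tipped (distance of plate_red from where it was at the start of the episode above 0.03 m or angle between plate_red's own z axis and vertical above 0.4 rad).
It fails at once if a bottle is moved more than 30 mm or tipped (distance of any of wash_bottle, amber_bottle from where it was at the start of the episode above 0.03 m or angle between any of wash_bottle, amber_bottle's own z axis and vertical above 0.3 rad).
It also fails if it takes over 72 s, if anything falls off the work surface, if the arm or the gripper's body presses on something with over 40 N, if the wrist force passes 120 N, or if a joint passes its speed limit or range.

## Working session

There is one attempt and no reset: what is moved stays moved. The work goes in short steps, Python scripts to look and compute and a tool call to move; the robot and the scene stay as the last step left them, time stands still between calls to the robot, and variables do not carry over. Pictures are saved under pics/ and viewed, about 8 in all and at most 12, crops included, and the job is handed in when it is done.

Besides the shell and the picture viewer there is one more tool, called after "Emit:" in YAML: its name, and indented under it one key for each argument. carry_out: Moves the arm, as the interface text tells. Its arguments: {"type":"object","properties":{"targets":{"type":"array","items":{"type":"array","items":{"type":"array","items":{"type":"number"}}}},"jaw":{"type":"number"}},"required":["targets"]}

```bash
ls; mkdir -p pics; cat > h.py <<'E'
from bench import ctrl
import numpy as np, cv2
def proj(cam,P):
    m=ctrl.camera_model(cam); T=np.array(m["camera_from_world"]); K=np.array(m["camera_matrix"])
    p=np.atleast_2d(P)@T[:3,:3].T+T[:3,3]; s=p[:,:2]/p[:,2:]; r2=(s**2).sum(1,keepdims=True)
    s=s*(1+m["k1"]*r2); return s*[K[0,0],K[1,1]]+K[:2,2]
def ray(cam,uv):
    m=ctrl.camera_model(cam); T=np.array(m["camera_from_world"]); K=np.array(m["camera_matrix"])
    d=(np.array(uv)-K[:2,2])/[K[0,0],K[1,1]]; s=d.copy()
    for _ in range(20): s=d/(1+m["k1"]*(s@s))
    R=T[:3,:3]; return -R.T@T[:3,3], R.T@np.array([s[0],s[1],1.])
def atz(cam,uv,z):
    o,d=ray(cam,uv); return o+d*(z-o[2])/d[2]
def tri(uvs):
    A=np.zeros((3,3));b=np.zeros(3)
    for c,uv in uvs.items():
        o,d=ray(c,uv); d/=np.linalg.norm(d); M=np.eye(3)-np.outer(d,d); A+=M;b+=M@o
    return np.linalg.solve(A,b)
E
python3 - <<'E'
from h import *
for c in("top","side"):
    im=ctrl.read_camera(c); cv2.imwrite(f"pics/{c}0.png",im[:,:,::-1])
    o,d=ray(c,[320,200]); print(c,o.round(3),d.round(3))
    for q in["press","rail_face","head_face","pusher_face","lever_grip","lever_pivot","hold_valve_tip","rack","plate_green","plate_a","plate_red","wash_bottle","amber_bottle"]:
        r=ctrl.pinpoint(c,q); print(c,q,[(np.round(x["point"]).astype(int).tolist(),round(x["score"],2)) for x in r[:4]])
s=ctrl.read_state(); print(s)
E
```

```text
pics
top [ 0.432 -0.031  1.391] [ 0.139  0.01  -0.99 ]
top press [([293, 234], 0.71)]
top rail_face [([325, 211], 0.78)]
top head_face [([343, 234], 0.83), ([252, 216], 0.31)]
top pusher_face [([303, 232], 0.73)]
top lever_grip [([198, 209], 0.8), ([327, 213], 0.36)]
top lever_pivot [([253, 216], 0.62)]
top hold_valve_tip [([221, 239], 0.48)]
top rack [([423, 243], 0.62), ([290, 234], 0.35)]
top plate_green []
top plate_a [([336, 236], 0.75), ([339, 172], 0.73), ([333, 235], 0.62)]
top plate_red [([436, 243], 0.6)]
top wash_bottle [([335, 235], 0.64)]
top amber_bottle [([387, 170], 0.73), ([337, 238], 0.65)]
side [-0.14   0.823  0.997] [ 0.535 -0.603 -0.591]
side press [([318, 279], 0.87)]
side rail_face [([333, 235], 0.59), ([360, 244], 0.56)]
side head_face []
side pusher_face [([330, 248], 0.6)]
side lever_grip [([228, 264], 0.91)]
side lever_pivot [([280, 254], 0.95)]
side hold_valve_tip [([279, 270], 0.7), ([336, 195], 0.36)]
side rack [([418, 215], 0.84)]
side plate_green [([409, 213], 0.89)]
side plate_a [([357, 251], 0.95), ([360, 246], 0.73), ([272, 250], 0.59), ([307, 221], 0.56)]
side plate_red [([426, 211], 0.93), ([408, 217], 0.69)]
side wash_bottle [([365, 187], 0.86), ([360, 245], 0.54)]
side amber_bottle [([336, 196], 0.9), ([282, 271], 0.69)]
{'time': 1.4, 'joint_positions': array([-1.21758484e+00,  3.50684525e-01,  1.65175594e+00, -3.43748579e-05,
        1.13912253e+00, -8.45473217e-02]), 'qd': array([ 0.00040498, -0.00136868,  0.00035973,  0.00221866, -0.00010295,
        0.0005797 ]), 'effort': array([ 4.73771081e-05, -5.06028342e+01, -2.91646886e+01, -8.76484046e-05,
        6.70234112e-04,  1.54566612e-05]), 'tcp_pos': array([ 0.23319323, -0.49811815,  0.23931481]), 'eef_rot': array([-0.1535551 , -0.69022555, -0.15353136,  0.69024462]), 'ft_force': array([ 0.50084153,  0.58572148, -0.70554624]), 'wrist_torque': array([ 0.00057794, -0.02997094,  0.00158122]), 'opening': 0.08539285619878187}
```

```bash
python3 - <<'E'
import cv2
a=cv2.imread("pics/top0.png")[130:300,160:480]; b=cv2.imread("pics/side0.png")[150:310,180:480]
cv2.imwrite("pics/v1.png",cv2.resize(a,(800,425),interpolation=cv2.INTER_CUBIC)); cv2.imwrite("pics/v2.png",cv2.resize(b,(800,427),interpolation=cv2.INTER_CUBIC))
E
```

```text
(no output)
```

View pics/v1.png

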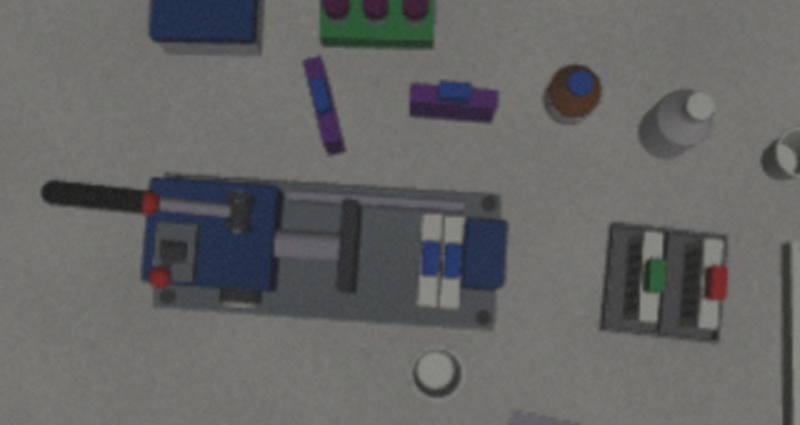

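View pics/v2.png

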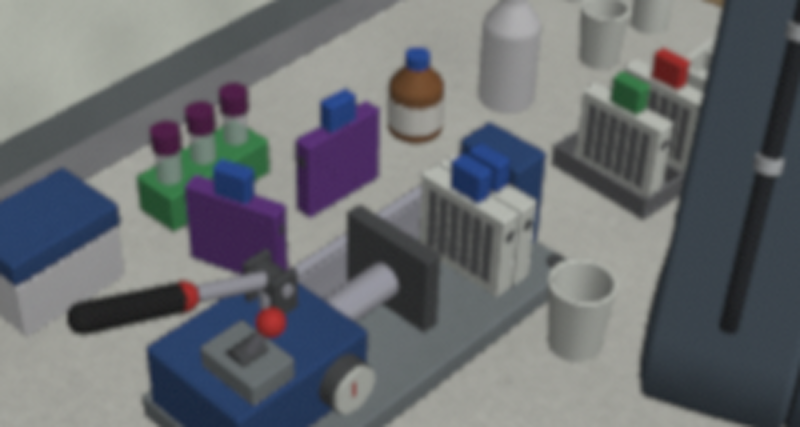

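View 1 (top) shows the press with its pump end at the left. The green tab is at full-image (422,240) and the red tab at (447,243), both in the rack. The two blue tabs on white plates are at (332,234) and (341,234). The purple look-alikes are at (289,170) and (341,170). View 2 (side) agrees: the green tab is on the white plate in the near slot, at about (416,184).

```bash
cat >> h.py <<'E'
def blobs(cam,col,im,box):
    x0,y0,x1,y1=box; hsv=cv2.cvtColor(im[y0:y1,x0:x1],cv2.COLOR_RGB2HSV)
    lo,hi={"green":((45,90,40),(85,255,255)),"blue":((105,120,60),(125,255,255)),"red":((0,130,80),(8,255,255))}[col]
    m=cv2.inRange(hsv,lo,hi)
    if col=="red": m|=cv2.inRange(hsv,(172,130,80),(180,255,255))
    n,_,st,ce=cv2.connectedComponentsWithStats(m)
    return [((ce[i]+[x0,y0]).round(1).tolist(),int(st[i,4]),(st[i,:4]+[x0,y0,0,0]).tolist()) for i in range(1,n) if st[i,4]>8]
E
python3 - <<'E'
from h import *
from scipy.optimize import least_squares
t=cv2.imread("pics/top0.png")[:,:,::-1].copy(); s=cv2.imread("pics/side0.png")[:,:,::-1].copy()
for n,c,im,b in(("top","green",t,(400,220,460,270)),("top","blue",t,(315,205,370,260)),("top","red",t,(200,200,460,270)),("side","green",s,(390,160,440,210)),("side","blue",s,(330,190,400,230)),("side","red",s,(180,160,460,300))): print(n,c,blobs(n,c,im,b))
def W(p,L): 
    c,q=np.cos(p[2]),np.sin(p[2]); L=np.atleast_2d(L)
    return np.c_[p[0]+c*L[:,0]-q*L[:,1],p[1]+q*L[:,0]+c*L[:,1],L[:,2]]
v=np.array([-22-70*np.sin(.5),175,127+70*np.cos(.5)])
ob=[("top",(55,-120,55),(325,211)),("top",(0,-170,80),(343,234)),("top",(30,100,135),(253,216)),("side",(30,100,135),(280,254)),
("side",(0,0,0),(318,279)),("top",(30,100+165*np.cos(.4),199),(198,209)),("side",(30,100+165*np.cos(.4),199),(228,264)),
("top",(87.5,-220,30),(360,207.2)),("top",(-87.5,-220,30),(357.2,261.2)),("top",(-87.5,220,30),(221.2,252.8)),
("top",(40,-220,150),(362.4,218)),("top",(-40,-220,150),(360,246)),("top",(-60,60,105),(267.6,246)),("top",(70,60,105),(271.6,203.5)),
("side",(-40,-170,150),(364,213))]
f=lambda p:np.concatenate([(proj(c,W(p,np.array(L)/1e3))-uv).ravel() for c,L,uv in ob])
for w in(0,np.pi):
  r=least_squares(f,[.5,.05,w],loss="soft_l1"); print(r.x.round(4),r.cost)
  if r.cost<200: print(r.fun.reshape(-1,2).round(1).tolist())
E
```

```text
top green [([422.5, 239.8], 74, [419, 234, 7, 13])]
top blue [([353.0, 230.4], 232, [346, 219, 16, 25]), ([331.7, 232.9], 77, [329, 227, 7, 13]), ([340.9, 233.8], 82, [338, 228, 7, 13])]
top red [([219.4, 211.1], 39, [217, 208, 6, 7]), ([447.0, 242.6], 69, [444, 237, 7, 12]), ([223.4, 240.8], 45, [220, 238, 8, 7])]
side green [([416.2, 184.2], 138, [410, 178, 13, 14])]
side blue [([365.6, 211.1], 628, [350, 197, 33, 28])]
side red [([431.2, 175.0], 120, [426, 169, 12, 13]), ([250.7, 260.1], 41, [248, 256, 6, 10]), ([281.2, 270.1], 93, [276, 265, 11, 11])]
[ 0.5252  0.0776 -0.0403] 22.859697502420993
[[3.1, 2.9], [0.2, -2.2], [1.4, -1.5], [1.1, 0.4], [-0.1, 0.3], [0.4, -0.4], [1.0, 1.5], [-0.4, -0.4], [-0.7, 0.0], [-1.5, -1.2], [-0.2, -0.2], [0.7, -0.9], [-1.0, -0.1], [-1.6, -0.1], [10.0, 1.5]]
[0.5252 0.0776 6.2429] 22.859697502421074
[[3.1, 2.9], [0.2, -2.2], [1.4, -1.5], [1.1, 0.4], [-0.1, 0.3], [0.4, -0.4], [1.0, 1.5], [-0.4, -0.4], [-0.7, 0.0], [-1.5, -1.2], [-0.2, -0.2], [0.7, -0.9], [-1.0, -0.1], [-1.6, -0.1], [10.0, 1.5]]
```

```bash
cat >> h.py <<'E'
from scipy.optimize import least_squares
def W(p,L):
    c,q=np.cos(p[2]),np.sin(p[2]); L=np.atleast_2d(L)
    return np.c_[p[0]+c*L[:,0]-q*L[:,1],p[1]+q*L[:,0]+c*L[:,1],L[:,2]]
def boxc(cam,p,z0,hx=.02,hy=.01,h=.035):
    C=np.array([[a*hx,b*hy,z0+k*h] for a in(-1,1) for b in(-1,1) for k in(0,1)])
    m=cv2.moments(cv2.convexHull(proj(cam,W(p,C)).astype(np.float32))); return np.array([m["m10"]/m["m00"],m["m01"]/m["m00"]])
def fittab(uvs,z0,yaw,p0):
    f=lambda q:np.concatenate([boxc(c,[q[0],q[1],yaw],z0)-uv for c,uv in uvs.items()])
    r=least_squares(f,p0,diff_step=1e-3); return r.x,r.fun
E
python3 - <<'E'
from h import *
ball=tri({"top":(223.4,240.8),"side":(281.2,270.1)}); print("ball",ball.round(4))
grip=tri({"top":(198,209),"side":(228,264)}); piv=tri({"top":(253,216),"side":(280,254)}); print("grip,piv",grip.round(4),piv.round(4))
v=(-22-70*np.sin(.5),175,127+70*np.cos(.5))
ob=[("top",(30,100,135),(253,216)),("side",(30,100,135),(280,254)),("side",(0,0,0),(318,279)),
("top",(30,100+165*np.cos(.4),199),(198,209)),("side",(30,100+165*np.cos(.4),199),(228,264)),
("top",(87.5,-220,30),(360,207.2)),("top",(-87.5,-220,30),(357.2,261.2)),("top",(-87.5,220,30),(221.2,252.8)),
("top",(40,-220,150),(362.4,218)),("top",(-40,-220,150),(360,246)),("top",(-60,60,105),(267.6,246)),("top",(70,60,105),(271.6,203.5)),("top",v,(223.4,240.8)),("side",v,(281.2,270.1))]
f=lambda p:np.concatenate([(proj(c,W(p,np.array(L)/1e3))-uv).ravel() for c,L,uv in ob])
r=least_squares(f,[.5,.05,0],loss="soft_l1"); print(r.x.round(4),r.cost,r.fun.reshape(-1,2).round(1).tolist())
P=r.x
print("ball pred",W(P,np.array(v)/1e3).round(4))
for n,uv in(("b",(331.7,232.9)),("a",(340.9,233.8))):
    x,_=fittab({"top":uv},.13,P[2],[.52,-.05]); c,s=np.cos(P[2]),np.sin(P[2]); d=x-P[:2]; print(n,x.round(4),"press",(c*d[0]+s*d[1]).round(4),(c*d[1]-s*d[0]).round(4))
for yaw in(0,-.1,):
    print("green",fittab({"top":(422.5,239.8),"side":(416.2,184.2)},.104,yaw,[.5,-.3]))
t=cv2.imread("pics/top0.png")[215:275,390:460]; s=cv2.imread("pics/side0.png")[165:245,375:455]
cv2.imwrite("pics/v3.png",np.hstack([cv2.resize(t,(466,400),interpolation=cv2.INTER_CUBIC),cv2.resize(s,(330,400)[:1]+(400,),interpolation=cv2.INTER_CUBIC)]))
E
```

```text
ball [0.4766 0.2533 0.1901]
grip,piv [0.5648 0.3289 0.2039] [0.5555 0.1806 0.1408]
[ 0.5249  0.0767 -0.0424] 7.196783533769937 [[1.7, -1.5], [1.4, 0.2], [0.2, 0.2], [0.7, -0.5], [1.3, 1.2], [-0.1, -0.2], [-0.5, 0.3], [-1.3, -1.2], [0.1, 0.1], [0.9, -0.7], [-0.8, -0.1], [-1.2, 0.0], [-0.2, -0.3], [0.1, 0.7]]
ball pred [[0.4768 0.2539 0.1884]]
b [ 0.5095 -0.0553] press -0.0098 -0.1325
a [ 0.5076 -0.0823] press -0.0106 -0.1596Traceback (most recent call last):
  File "<stdin>", line 16, in <module>
  File "h.py", line 35, in fittab
    r=least_squares(f,p0,diff_step=1e-3); return r.x,r.fun
    return func(*args, **kwargs)
    result = trf(vector_fun.fun, vector_fun.jac, x0, f0, J0, lb, ub, ftol, xtol,
                 gtol, max_nfev, x_scale, loss_function, tr_solver,
                 tr_options.copy(), verbose, callback=callback_wrapped)
    return trf_no_bounds(
        fun, jac, x0, f0, J0, ftol, xtol, gtol, max_nfev, x_scale,
        loss_function, tr_solver, tr_options, verbose, callback=callback)
    f_new = fun(x_new)
    self._update_fun()
    ~~~~~~~~~~~~~~~~^^
    self.f = self.fun_wrapped(xp_copy(self.x))
             ~~~~~~~~~~~~~~~~^^^^^^^^^^^^^^^^^
    return np.atleast_1d(self.fun(x))
                         ~~~~~~~~^^^
    return self.f(x, *self.args, **self.kwargs)
           ~~~~~~^^^^^^^^^^^^^^^^^^^^^^^^^^^^^^
  File "h.py", line 34, in <lambda>
    f=lambda q:np.concatenate([boxc(c,[q[0],q[1],yaw],z0)-uv for c,uv in uvs.items()])
                               ~~~~^^^^^^^^^^^^^^^^^^^^^^
  File "h.py", line 32, in boxc
    m=cv2.moments(cv2.convexHull(proj(cam,W(p,C)).astype(np.float32))); return np.array([m["m10"]/m["m00"],m["m01"]/m["m00"]])
                                 ~~~~^^^^^^^^^^^^
  File "h.py", line 4, in proj
    m=ctrl.camera_model(cam); T=np.array(m["camera_from_world"]); K=np.array(m["camera_matrix"])
ValueError: time passes only in moves, steps and waits
```

```bash
sed -i 's/m=ctrl.camera_model(cam);/m=cm(cam);/' h.py; sed -i '2a import functools\ncm=functools.lru_cache(None)(lambda c: ctrl.camera_model(c))' h.py
python3 - <<'E'
from h import *
for yaw in(0,-.1,):
    print("green",fittab({"top":(422.5,239.8),"side":(416.2,184.2)},.104,yaw,[.5,-.3]))
t=cv2.imread("pics/top0.png")[215:275,390:460]; s=cv2.imread("pics/side0.png")[165:245,375:455]
cv2.imwrite("pics/v3.png",np.hstack([cv2.resize(t,(466,400),interpolation=cv2.INTER_CUBIC),cv2.resize(s,(330,400),interpolation=cv2.INTER_CUBIC)]))
E
```

```text
green (array([ 0.49745578, -0.32703129]), array([-0.26969435, -0.01799522,  0.19793832, -0.38079722]))
green (array([ 0.4974753 , -0.32702051]), array([-0.26857572, -0.02002032,  0.19869082, -0.37727083]))
```

View pics/v3.png

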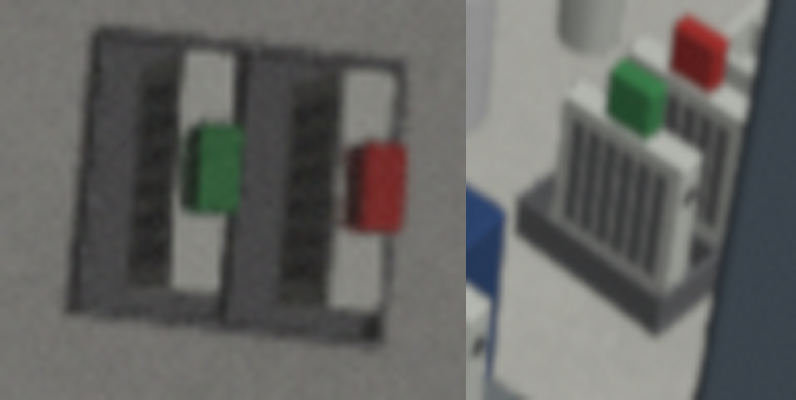

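The candidates in the rack are the green tab at top (422,240) / side (416,184) and the red tab at top (447,243) / side (431,175). The crop confirms the green one is the plate meant: it's white, with a green tab.

```bash
python3 - <<'E'
from h import *
c=lambda u,v:(390+u/6.657-.4,215+v/6.667-.4)
for n,a,b,z in(("plateL",(170,290),(181,52),.104),("plateR",(222,293),(236,52),.104),("tabR",(237,213),(242,125),.139),("rackL",(72,308),(97,32),.03),("press",0,0,0)):
    if a: A,B=atz("top",c(*a),z),atz("top",c(*b),z); d=B-A; print(n,A.round(4),B.round(4),"len",np.hypot(*d[:2]).round(4),"yaw",np.arctan2(d[1],d[0]).round(3))
from scipy.spatial.transform import Rotation as R
s=ctrl.read_state(); q=s["eef_rot"]; print(R.from_quat(np.r_[q[1:],q[0]]).as_matrix().round(4), s["joint_positions"][5])
E
```

```text
plateL [ 0.4428 -0.3099  0.104 ] [ 0.551  -0.3147  0.104 ] len 0.1083 yaw -0.045
plateR [ 0.442  -0.3336  0.104 ] [ 0.5517 -0.34    0.104 ] len 0.1099 yaw -0.059
tabR [ 0.477 -0.332  0.139] [ 0.516  -0.3343  0.139 ] len 0.039 yaw -0.058
rackL [ 0.4338 -0.2788  0.03  ] [ 0.5665 -0.2901  0.03  ] len 0.1333 yaw -0.085
[[-0.      0.4239 -0.9057]
 [-0.     -0.9057 -0.4239]
 [-1.      0.      0.    ]] -0.08454732171253296
```

Emit:
carry_out:
  targets:
    - [[0,0,0,0.122],[0,0,0,0.122],[0,0,0,0.122],[0,0,0,0.122],[0,-23.2,-31.9,0],[0,-23.2,-31.9,0],[0,-23.2,-31.9,0],[0,-23.2,-31.9,0],[0,-23.2,-31.9,0],[0,-23.2,-31.9,0],[0,-23.2,-31.9,0],[0,-23.2,-31.9,0]]
  jaw: 50

```text
time: 2.4
tcp_pos: [0.4989, -0.3241, 0.2394]
eef_rot: [-0.018, 0.707, -0.018, -0.707]
ft_force: [-0.1, -1.1, -0.1]
opening: 0.0499
```

Emit:
carry_out:
  targets:
    - [[24,1,1,0],[24,0,0,0],[24,0,0,0],[24,0,0,0],[23,0,0,0],[0,0,0,0]]

```text
time: 2.9
tcp_pos: [0.4946, -0.3251, 0.1161]
eef_rot: [0.019, -0.705, 0.016, 0.709]
ft_force: [-1.0, 0.5, -0.9]
opening: 0.0501
```

Emit:
carry_out:
  targets:
    - [[0,0,0,0],[0,0,0,0],[0,0,0,0],[0,0,0,0],[0,0,0,0],[0,0,0,0],[0,0,0,0]]
  jaw: 5

```text
time: 3.48
tcp_pos: [0.4971, -0.3269, 0.1221]
eef_rot: [-0.017, 0.708, -0.018, -0.706]
ft_force: [1.2, 1.8, 6.5]
opening: 0.0195
```

Emit:
carry_out:
  targets:
    - [[-5,0,0,0],[-15,0,0,0],[-25,0,0,0],[-32,0,0,0],[-32,0,0,0],[-32,0,0,0],[-32,0,0,0],[-20,0,0,0],[0,0,0,0],[0,0,0,0]]

```text
time: 4.32
tcp_pos: [0.4962, -0.3265, 0.3136]
eef_rot: [-0.017, 0.707, -0.018, -0.707]
ft_force: [-0.3, 0.2, -4.5]
opening: 0.0193
```

Emit:
carry_out:
  targets:
    - [[0,-10,0,0],[0,-20,2,0],[0,-30,2,0],[0,-38,0,0],[0,-38,0,0],[0,-38,0,0],[0,-38,0,0],[0,-38,0,0],[0,-35,0,0],[0,-23,0,0],[0,-12,0,0],[0,0,0,0]]

```text
time: 5.32
tcp_pos: [0.5076, -0.0044, 0.3118]
eef_rot: [0.017, -0.706, 0.017, 0.708]
ft_force: [0.3, -0.8, -4.1]
opening: 0.0186
```

```bash
python3 - <<'E'
from h import *
P=[.5249,.0767,-.0424]
t=ctrl.read_camera("top"); s=ctrl.read_camera("side"); cv2.imwrite("pics/t4.png",t[:,:,::-1]); cv2.imwrite("pics/s4.png",s[:,:,::-1])
st=ctrl.read_state(); z=st["tcp_pos"][2]-.118; print(st["tcp_pos"].round(4),st["opening"])
g={"top":blobs("top","green",t,(250,150,420,300)),"side":blobs("side","green",s,(250,50,440,290))}; print(g)
print("blue",blobs("top","blue",t,(300,205,350,260)))
cv2.imwrite("pics/v4.png",np.vstack([cv2.resize(t[180:290,220:420,::-1],(540,297)),cv2.resize(s[110:310,200:560,::-1],(540,300))]))
E
```

```text
[ 0.5079 -0.0068  0.3123] 0.01926591233055711
{'top': [], 'side': [([351.9, 172.6], 90, [348, 164, 8, 17]), ([267.0, 207.9], 245, [250, 199, 30, 19])]}
blue [([347.7, 231.9], 87, [346, 218, 4, 26])]
```

View pics/v4.png

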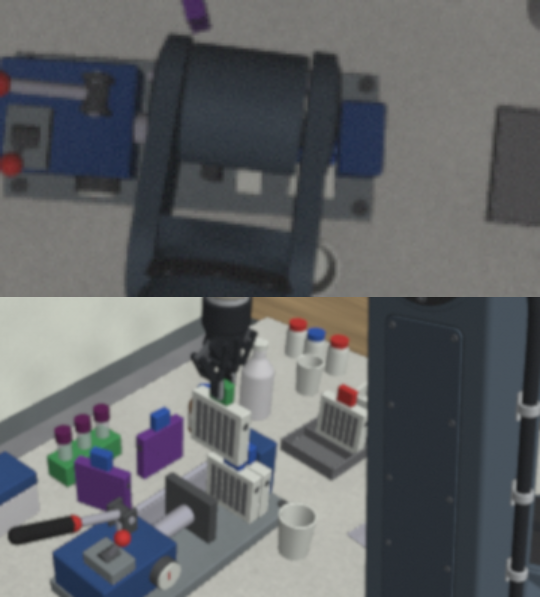

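View 4: the green plate hangs upright over the gap between the blue-tabbed plates and the pusher, and the red plate is still in the rack. Lowering it now.

Emit:
carry_out:
  targets:
    - [[15,0,0,0],[30,0,0,0],[35,0,0,0],[35,0,0,0],[20,0,0,0],[12,0,0,0],[8,0,0,0],[5,0,0,0],[0,0,0,0],[0,0,0,0]]

```text
time: 6.25
tcp_pos: [0.5087, -0.0071, 0.1538]
eef_rot: [-0.018, 0.707, -0.018, -0.707]
ft_force: [0.9, -0.3, -3.2]
opening: 0.0188
```

Emit:
carry_out:
  targets:
    - [[2,0,0,0],[1.5,0,0,0],[0,0,0,0],[0,0,0,0],[0,0,0,0]]

```text
time: 6.67
tcp_pos: [0.5085, -0.0067, 0.15]
eef_rot: [-0.018, 0.707, -0.018, -0.707]
ft_force: [-0.5, 0.9, -4.2]
opening: 0.0189
```

Emit:
carry_out:
  targets:
    - [[1.5,0,0,0],[1,0,0,0],[0,0,0,0],[0,0,0,0],[0,0,0,0]]

```text
time: 7.08
tcp_pos: [0.5086, -0.0066, 0.1481]
eef_rot: [-0.018, 0.707, -0.018, -0.707]
ft_force: [-3.6, 0.9, 6.6]
opening: 0.0191
```

Emit:
carry_out:
  targets:
    - [[0,0,0,0],[0,0,0,0],[0,0,0,0],[0,0,0,0],[0,0,0,0]]
  jaw: 36

```text
time: 7.5
tcp_pos: [0.5084, -0.0067, 0.1473]
eef_rot: [-0.018, 0.707, -0.018, -0.707]
ft_force: [-0.6, 0.2, 0.3]
opening: 0.0358
```

Emit:
carry_out:
  targets:
    - [[-10,0,0,0],[-30,0,0,0],[-35,0,0,0],[-20,0,30,0],[0,0,35,0],[0,0,35,0],[0,0,35,0],[0,0,0,0],[0,0,0,0],[0,0,0,0]]

```text
time: 8.33
tcp_pos: [0.3743, -0.0, 0.2431]
eef_rot: [-0.018, 0.708, -0.018, -0.706]
ft_force: [-0.1, 0.0, 0.4]
opening: 0.0357
```

```bash
python3 - <<'E'
from h import *
P=np.array([.5249,.0767,-.0424])
t=ctrl.read_camera("top"); s=ctrl.read_camera("side")
print(blobs("top","green",t,(290,205,350,260)),blobs("side","green",s,(310,170,360,260)))
for uv,_,_ in blobs("top","green",t,(290,205,350,260))+blobs("top","blue",t,(300,205,345,260)):
    x,_=fittab({"top":uv},.13,P[2],[.51,-.0]); c,q=np.cos(P[2]),np.sin(P[2]); d=x-P[:2]; print(uv,x.round(4),"press",(c*d[0]+q*d[1]).round(4),(c*d[1]-q*d[0]).round(4))
print("cup rim tri",tri({"top":(160+436*.4,130+370*.4),"side":(180+582*.375,150+278*.375)}).round(3))
cv2.imwrite("pics/v5.png",np.hstack([cv2.resize(t[190:300,240:380,::-1],(490,385)),cv2.resize(s[170:290,280:400,::-1],(310,385))]))
E
```

```text
[([314.3, 232.6], 72, [311, 227, 7, 13])] [([344.7, 224.9], 179, [338, 217, 15, 17])]
[314.3, 232.6] [ 0.509  -0.0046] press -0.0124 -0.0819
[331.7, 232.9] [ 0.5095 -0.0553] press -0.0098 -0.1325
[340.8, 233.8] [ 0.5076 -0.082 ] press -0.0106 -0.1593
cup rim tri [ 0.376 -0.068  0.086]
```

View pics/v5.png

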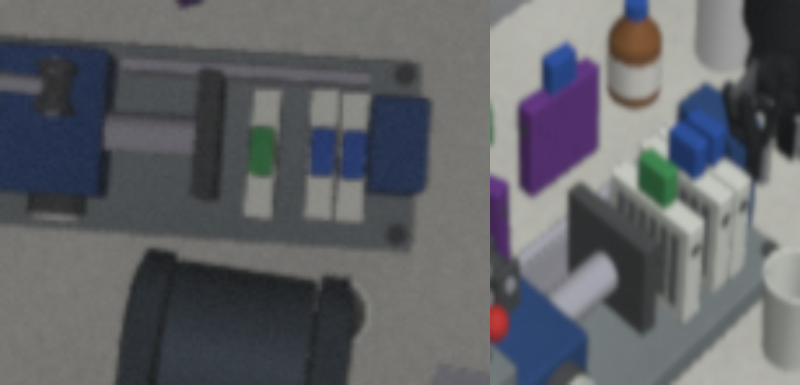

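View 5: the green plate stands in the gap at press (-12,-82), clear of the pusher; a and b haven't moved. Next come the taps with closed fingers.

Emit:
carry_out:
  targets:
    - [[10,0,-20,-0.009],[30,0,-32,0],[35,0,0,0],[35,0,0,0],[22,0,0,0],[13,0,0,0],[0,0,0,0],[0,0,0,0],[0,0,0,0]]
  jaw: 0

```text
time: 9.18
tcp_pos: [0.4248, -0.0023, 0.0995]
eef_rot: [-0.015, 0.707, -0.015, -0.707]
ft_force: [-0.4, -0.1, -0.2]
opening: 0.0002
```

Emit:
carry_out:
  targets:
    - [[0,0,-10,0],[0,0,-6,0],[0,0,-3,0],[0,0,-2,0],[0,0,-2,0],[0,0,-2,0],[0,0,-2,0],[0,0,-1,0],[0,0,0,0]]

```text
time: 9.93
tcp_pos: [0.4513, -0.0033, 0.0991]
eef_rot: [0.015, -0.706, 0.015, 0.708]
ft_force: [-7.9, 1.1, 8.0]
opening: -0.0002
```

Emit:
carry_out:
  targets:
    - [[0,0,-1,0],[0,0,-1,0],[0,0,0,0],[0,0,0,0],[0,0,0,0]]

```text
time: 10.35
tcp_pos: [0.4531, -0.0033, 0.0991]
eef_rot: [0.015, -0.706, 0.015, 0.708]
ft_force: [-8.5, -0.3, 8.0]
opening: -0.0001
```

```bash
python3 - <<'E'
from h import *
t=ctrl.read_camera("top"); s=ctrl.read_camera("side"); print(ctrl.read_state()["ft_force"].round(1))
cv2.imwrite("pics/v6.png",np.hstack([cv2.resize(t[190:300,260:370,::-1],(350,350)),cv2.resize(s[160:290,280:410,::-1],(450,350),interpolation=cv2.INTER_CUBIC)[:, :]]))
cv2.imwrite("pics/v6.png",cv2.resize(s[170:290,290:410,::-1],(600,600),interpolation=cv2.INTER_CUBIC))
print(blobs("top","green",t,(290,205,350,260)),blobs("side","green",s,(310,170,360,260)))
E
```

```text
[-8.9 -0.3  8.6]
[([314.5, 228.1], 55, [312, 224, 6, 10])] [([341.8, 223.5], 178, [335, 216, 16, 16])]
```

View pics/v6.png

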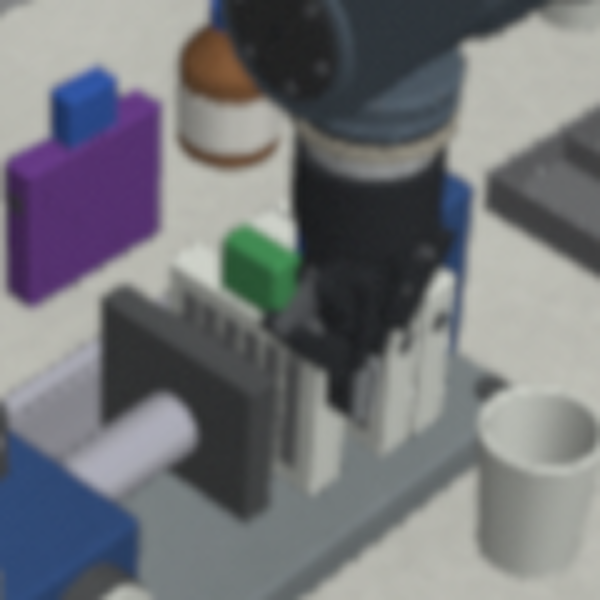

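```bash
python3 - <<'E'
from h import *
P=np.array([.5249,.0767,-.0424]); c,q=np.cos(P[2]),np.sin(P[2])
for uv in((344.7,224.9),(341.8,223.5)):
    x,_=fittab({"side":uv},.13,P[2],[.51,-.0]); d=x-P[:2]; print(uv,"press",(c*d[0]+q*d[1]).round(4),(c*d[1]-q*d[0]).round(4))
E
```

```text
(344.7, 224.9) press -0.0122 -0.0833
(341.8, 223.5) press -0.003 -0.0822
```

The side fit puts the green plate at x=-3 mm, down from -12, so it's sliding properly. Pushing on to the rail.

Emit:
carry_out:
  targets:
    - [[0,0,-1.5,0],[0,0,-1.5,0],[0,0,0,0],[0,0,0,0]]

```text
time: 10.78
tcp_pos: [0.4564, -0.0035, 0.0991]
eef_rot: [0.015, -0.706, 0.015, 0.708]
ft_force: [-5.9, -0.7, 7.0]
opening: 0.0002
```

Emit:
carry_out:
  targets:
    - [[0,0,-1.5,0],[0,0,-1.5,0],[0,0,0,0],[0,0,0,0]]

```text
time: 11.12
tcp_pos: [0.4578, -0.0035, 0.0991]
eef_rot: [0.015, -0.705, 0.014, 0.709]
ft_force: [-16.2, 0.3, 18.7]
opening: -0.0001
```

Emit:
carry_out:
  targets:
    - [[0,0,12,0],[0,0,22,0],[0,15,0,0],[0,25,0,0],[0,10,0,0],[0,0,-8,0],[0,0,-8,0],[0,0,-4,0],[0,0,-3,0],[0,0,-3,0],[0,0,-3,0],[0,0,0,0]]

```text
time: 12.12
tcp_pos: [0.4524, -0.0526, 0.0984]
eef_rot: [0.014, -0.706, 0.014, 0.708]
ft_force: [-4.1, -0.2, 1.8]
opening: 0.0003
```

Emit:
carry_out:
  targets:
    - [[0,0,-2,0],[0,0,-1,0],[0,0,-1,0],[0,0,-1,0],[0,0,0,0],[0,0,0,0]]

```text
time: 12.62
tcp_pos: [0.4557, -0.0525, 0.0982]
eef_rot: [0.015, -0.705, 0.014, 0.709]
ft_force: [-11.6, 1.7, 8.0]
opening: -0.0001
```

Emit:
carry_out:
  targets:
    - [[0,0,-1,0],[0,0,-1,0],[0,0,0,0],[0,0,0,0]]

```text
time: 12.95
tcp_pos: [0.4555, -0.0524, 0.0979]
eef_rot: [0.015, -0.703, 0.014, 0.711]
ft_force: [-25.7, 0.4, 15.6]
opening: 0.0002
```

Emit:
carry_out:
  targets:
    - [[0,0,12,0],[0,0,22,0],[0,8,0,0],[0,12,0,0],[0,5,0,0],[0,0,-8,0],[0,0,-8,0],[0,0,-5,0],[0,0,-4,0],[0,0,-3,0],[0,0,-3,0],[0,0,0,0]]

```text
time: 13.95
tcp_pos: [0.4544, -0.078, 0.0982]
eef_rot: [0.015, -0.705, 0.014, 0.709]
ft_force: [-7.5, -1.0, 1.5]
opening: 0.0001
```

Emit:
carry_out:
  targets:
    - [[0,0,-2,0],[0,0,-1,0],[0,0,-1,0],[0,0,0,0],[0,0,0,0]]

```text
time: 14.37
tcp_pos: [0.4543, -0.0776, 0.0974]
eef_rot: [0.015, -0.702, 0.014, 0.712]
ft_force: [-28.9, 0.1, 13.2]
opening: 0.0001
```

Emit:
carry_out:
  targets:
    - [[0,0,10,0],[0,0,30,0],[-30,0,0,0],[-38,0,0,0],[-38,0,0,0],[-38,0,0,0],[-38,0,0,0],[-20,0,0,0],[0,0,0,0]]

```text
time: 15.12
tcp_pos: [0.4215, -0.0774, 0.3053]
eef_rot: [-0.014, 0.71, -0.015, -0.704]
ft_force: [0.4, -0.1, -0.4]
opening: -0.0002
```

```bash
cat >> h.py <<'E'
P=np.array([.5249,.0767,-.0424])
def topress(x):
    c,q=np.cos(P[2]),np.sin(P[2]); d=np.array(x)[:2]-P[:2]; return np.array([c*d[0]+q*d[1],c*d[1]-q*d[0]]).round(4)
def look(n):
    t=ctrl.read_camera("top"); s=ctrl.read_camera("side"); cv2.imwrite(f"pics/t{n}.png",t[:,:,::-1]); cv2.imwrite(f"pics/s{n}.png",s[:,:,::-1])
    for uv,a,_ in blobs("top","green",t,(290,205,350,260))+blobs("top","blue",t,(300,205,346,260)): print("top",uv,a,topress(fittab({"top":uv},.13,P[2],[.51,0])[0]))
    for uv,a,_ in blobs("side","green",s,(310,170,390,260)): print("side",uv,a,topress(fittab({"side":uv},.13,P[2],[.51,0])[0]))
    for c,im in(("top",t),("side",s)): print(c,"red",[b[:2] for b in blobs(c,"red",im,(180,160,300,300))],"pusher",[(x["point"],x["score"]) for x in ctrl.pinpoint(c,"pusher_face")[:2]])
    st=ctrl.read_state(); print(st["time"],st["tcp_pos"].round(4),"press",topress(st["tcp_pos"]),st["ft_force"].round(1)); return t,s
E
python3 - <<'E'
from h import *
t,s=look(7)
cv2.imwrite("pics/v7.png",np.hstack([cv2.resize(t[190:300,200:380,::-1],(490,300)),cv2.resize(s[170:290,280:400,::-1],(300,300))]))
E
```

```text
top [314.5, 228.0] 76 [ 0.0011 -0.0815]
top [331.7, 229.1] 76 [ 0.0013 -0.1318]
top [341.2, 230.0] 82 [ 0.0006 -0.1597]
side [340.5, 222.8] 174 [ 0.0014 -0.0819]
top red [([219.4, 210.8], 42), ([223.4, 240.9], 45)] pusher [([303.3, 232.4], 0.74), ([385.1, 170.9], 0.61)]
side red [([250.6, 260.4], 46), ([281.3, 270.1], 92)] pusher [([326.8, 246.8], 0.64)]
15.3167 [ 0.4194 -0.0769  0.2996] press [-0.0989 -0.1579] [ 0.7 -0.6 -0.3]
```

View pics/v7.png

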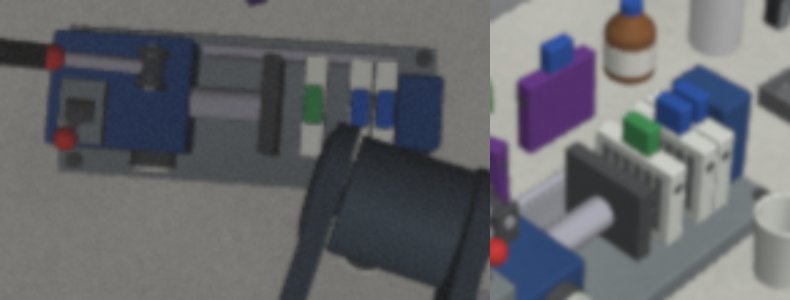

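View 7: all three plates stand flush at the rail, at x ≈ +1 mm in both cameras. On to the lever.

Emit:
carry_out:
  targets:
    - [[0,-15,-5,0],[0,-30,-9,0],[0,-38,-12,0],[0,-38,-12,0],[0,-38,-12,0],[0,-38,-12,0],[0,-38,-12,0],[0,-38,-12,0],[0,-38,-12,0],[0,-38,-12,0],[0,-36,-11,0],[0,-30,-8,0]]

```text
time: 16.32
tcp_pos: [0.5658, 0.3347, 0.2984]
eef_rot: [0.014, -0.706, 0.015, 0.708]
ft_force: [-0.1, -0.1, 0.5]
opening: 0.0002
```

Emit:
carry_out:
  targets:
    - [[15,0,0,0],[20,0,0,0],[15,0,0,0],[0,0,0,0],[0,0,0,0]]

```text
time: 16.73
tcp_pos: [0.5653, 0.3321, 0.2492]
eef_rot: [0.014, -0.706, 0.015, 0.708]
ft_force: [0.8, 0.4, 0.3]
opening: -0.0001
```

Emit:
carry_out:
  targets:
    - [[18,0,0,0],[22,0,0,0],[22,0,0,0],[20,0,0,0],[12,0,0,0],[6,0,0,0],[0,0,0,0],[0,0,0,0],[0,0,0,0]]

```text
time: 17.48
tcp_pos: [0.5667, 0.3332, 0.153]
eef_rot: [-0.015, 0.708, -0.014, -0.706]
ft_force: [-2.0, 2.3, 7.6]
opening: 0.0002
```

Emit:
carry_out:
  targets:
    - [[3,0,0,0],[3,0,0,0],[0,0,0,0],[0,0,0,0]]

```text
time: 17.82
tcp_pos: [0.5668, 0.3334, 0.1471]
eef_rot: [-0.016, 0.708, -0.014, -0.706]
ft_force: [-2.6, 4.6, 8.5]
opening: 0.0002
```

Emit:
carry_out:
  targets:
    - [[-30,0,0,0],[-35,0,0,0],[-35,0,0,0],[0,0,0,0],[0,0,0,0],[0,0,0,0]]

```text
time: 18.32
tcp_pos: [0.5658, 0.3322, 0.245]
eef_rot: [-0.015, 0.707, -0.015, -0.707]
ft_force: [0.5, -0.4, -0.8]
opening: 0.0001
```

```bash
python3 - <<'E'
from h import *
t,s=look(8)
E
```

```text
top [314.5, 227.9] 75 [ 0.0014 -0.0815]
top [331.6, 229.1] 72 [ 0.0013 -0.1315]
top [341.2, 229.9] 80 [ 0.0009 -0.1597]
side [340.5, 222.8] 174 [ 0.0014 -0.0819]
top red [([219.4, 210.9], 43), ([223.4, 240.8], 47)] pusher [([313.0, 231.1], 0.66)]
side red [([250.5, 260.4], 45), ([281.3, 270.1], 92)] pusher [([332.6, 245.0], 0.93)]
18.5167 [0.5655 0.3321 0.2437] press [0.0298 0.2569] [-0.3  0.8 -0.5]
```

Stroke 1 moved the pusher, and the lever's red collar is back where it started. Carrying on with full strokes.

Emit:
carry_out:
  targets:
    - [[25,0,0,0],[30,0,0,0],[30,0,0,0],[15,0,0,0],[2,0,0,0],[0,0,0,0],[0,0,0,0],[-30,0,0,0],[-35,0,0,0],[-35,0,0,0],[-2,0,0,0],[0,0,0,0]]

```text
time: 19.52
tcp_pos: [0.5664, 0.3326, 0.2465]
eef_rot: [-0.015, 0.708, -0.014, -0.706]
ft_force: [-0.9, 0.3, -1.1]
opening: 0.0003
```

Emit:
carry_out:
  targets:
    - [[25,0,0,0],[30,0,0,0],[30,0,0,0],[15,0,0,0],[2,0,0,0],[0,0,0,0],[0,0,0,0],[-30,0,0,0],[-35,0,0,0],[-35,0,0,0],[-2,0,0,0],[0,0,0,0]]

```text
time: 20.52
tcp_pos: [0.566, 0.3324, 0.2452]
eef_rot: [-0.015, 0.707, -0.014, -0.707]
ft_force: [-1.1, -0.1, -0.0]
opening: 0.0001
```

```bash
python3 - <<'E'
from h import *
t,s=look(9)
E
```

```text
top [321.5, 228.4] 71 [ 0.0013 -0.1021]
top [331.7, 229.1] 75 [ 0.0013 -0.1318]
top [341.3, 229.7] 77 [ 0.0015 -0.16  ]
side [346.0, 219.0] 182 [ 0.0021 -0.104 ]
top red [([219.4, 210.9], 43), ([223.4, 240.9], 46)] pusher [([317.2, 231.7], 0.95)]
side red [([250.5, 260.4], 45), ([281.3, 270.1], 92)] pusher [([340.3, 240.5], 0.64)]
20.7167 [0.5651 0.3319 0.2423] press [0.0293 0.2567] [ 0.1 -0.3  0.3]
```

Emit:
carry_out:
  targets:
    - [[25,0,0,0],[30,0,0,0],[30,0,0,0],[15,0,0,0],[2,0,0,0],[0,0,0,0],[0,0,0,0],[-30,0,0,0],[-35,0,0,0],[-35,0,0,0],[-2,0,0,0],[0,0,0,0]]

```text
time: 21.72
tcp_pos: [0.5662, 0.3324, 0.2456]
eef_rot: [-0.015, 0.708, -0.014, -0.706]
ft_force: [0.1, 0.3, -0.7]
opening: -0.0001
```

Emit:
carry_out:
  targets:
    - [[25,0,0,0],[30,0,0,0],[30,0,0,0],[15,0,0,0],[2,0,0,0],[0,0,0,0],[0,0,0,0]]

```text
time: 22.3
tcp_pos: [0.5657, 0.3328, 0.1422]
eef_rot: [0.015, -0.707, 0.014, 0.707]
ft_force: [-1.9, 2.8, 14.2]
opening: -0.0001
```

Emit:
carry_out:
  targets:
    - [[-30,0,0,0],[-35,0,0,0],[-35,0,0,0],[-2,0,0,0],[0,0,0,0],[0,0,0,0]]

```text
time: 22.8
tcp_pos: [0.565, 0.3319, 0.2421]
eef_rot: [0.014, -0.706, 0.015, 0.708]
ft_force: [-0.7, -0.6, -0.6]
opening: 0.0001
```

```bash
python3 - <<'E'
from h import *
t,s=look(10)
E
```

```text
top [324.5, 228.5] 70 [ 0.0016 -0.1108]
top [333.0, 229.2] 72 [ 0.0013 -0.1356]
top [341.4, 229.9] 78 [ 0.001  -0.1603]
side [348.2, 217.6] 173 [ 0.002  -0.1125]
top red [([219.4, 211.0], 42), ([223.4, 240.8], 48)] pusher [([323.0, 231.4], 0.67), ([254.3, 218.3], 0.44)]
side red [([250.5, 260.4], 45), ([281.3, 270.1], 92)] pusher [([340.2, 236.2], 0.62)]
23.0 [0.5653 0.332  0.2428] press [0.0295 0.2568] [ 0.4 -0.7  0.5]
```

Emit:
carry_out:
  targets:
    - [[25,0,0,0],[30,0,0,0],[30,0,0,0],[15,0,0,0],[2,0,0,0],[0,0,0,0],[0,0,0,0],[-30,0,0,0],[-35,0,0,0],[-35,0,0,0],[-30,0,0,0],[-28,0,0,0]]

```text
time: 24.0
tcp_pos: [0.5657, 0.3322, 0.302]
eef_rot: [0.015, -0.707, 0.015, 0.707]
ft_force: [1.0, -0.2, -1.0]
opening: 0.0003
```

Emit:
carry_out:
  targets:
    - [[0,12,20,0],[0,20,30,0],[0,20,32,0],[0,20,30,0],[0,10,18,0],[0,0,0,0],[25,0,0,0],[35,0,0,0],[32,0,0,0],[20,0,0,0],[0,0,0,0],[0,0,0,0]]

```text
time: 25.0
tcp_pos: [0.4326, 0.2557, 0.1882]
eef_rot: [0.014, -0.706, 0.015, 0.708]
ft_force: [0.7, -0.4, 0.3]
opening: 0.0003
```

```bash
python3 - <<'E'
from h import *
t,s=look(11)
cv2.imwrite("pics/v8.png",np.hstack([cv2.resize(t[180:280,190:350,::-1],(480,300)),cv2.resize(s[180:310,210:370,::-1],(320,300))]))
E
```

```text
top [324.5, 228.5] 70 [ 0.0016 -0.1108]
top [332.8, 229.1] 71 [ 0.0016 -0.135 ]
top [341.5, 229.7] 76 [ 0.0016 -0.1606]
side [348.2, 217.6] 173 [ 0.002  -0.1125]
top red [([219.4, 211.0], 42), ([225.2, 240.3], 20)] pusher [([322.2, 229.6], 0.71)]
side red [([250.5, 260.4], 45), ([279.2, 274.0], 10)] pusher [([342.0, 240.4], 0.73)]
25.2 [0.4334 0.2561 0.1902] press [-0.0991  0.1753] [-0.5 -0.1  0.5]
```

View pics/v8.png

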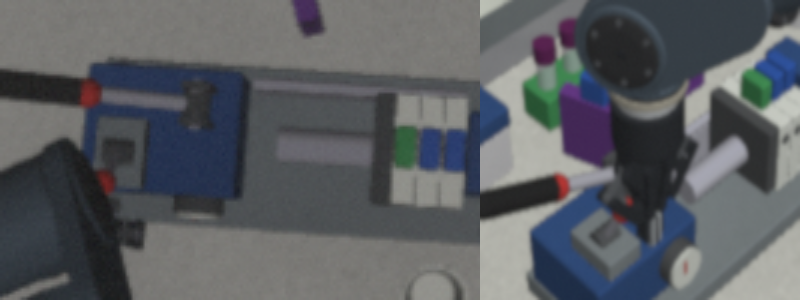

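View 8: the plates are clamped face to face by the pusher, and the last stroke changed nothing. The finger is behind the red ball, which is at top (225,240). Pushing it over.

Emit:
carry_out:
  targets:
    - [[6,0,0,0],[0,0,-15,0],[0,0,-12,0],[0,0,-12,0],[0,0,-12,0],[0,0,-12,0],[0,0,-10,0],[0,0,-6,0],[0,0,-4,0],[0,0,0,0],[0,0,0,0]]

```text
time: 26.12
tcp_pos: [0.5154, 0.2523, 0.1828]
eef_rot: [-0.015, 0.707, -0.015, -0.707]
ft_force: [-0.1, 0.4, -0.0]
opening: -0.0
```

Emit:
carry_out:
  targets:
    - [[0,0,-3,0],[0,0,-2,0],[0,0,0,0],[0,0,0,0]]

```text
time: 26.45
tcp_pos: [0.5205, 0.2521, 0.1829]
eef_rot: [-0.015, 0.707, -0.015, -0.707]
ft_force: [-1.2, -0.2, -0.2]
opening: -0.0
```

Now I'll back off, lift clear and look.

Emit:
carry_out:
  targets:
    - [[0,0,15,0],[0,0,35,0],[0,0,40,0],[-20,0,40,0],[-35,0,30,0],[-35,0,0,0],[-35,0,0,0],[-20,0,0,0],[0,0,0,0],[0,0,0,0]]

```text
time: 27.28
tcp_pos: [0.3664, 0.2586, 0.3238]
eef_rot: [-0.015, 0.708, -0.014, -0.706]
ft_force: [-0.4, 0.0, -0.7]
opening: -0.0003
```

```bash
python3 - <<'E'
from h import *
t,s=look(12)
rt=[b[0] for b in blobs("top","red",t,(200,200,260,260))]; rs=[b[0] for b in blobs("side","red",s,(230,230,320,300))]; print(rt,rs)
for a in(0,.8,.9,1.0):
    v=np.array([[-.022+.07*np.sin(a-.5),.175,.127+.07*np.cos(a-.5)]]); print(a,proj("top",W(P,v)).round(1),proj("side",W(P,v)).round(1))
cv2.imwrite("pics/v9.png",np.hstack([cv2.resize(t[140:290,190:480,::-1],(480,300)),cv2.resize(s[150:310,210:440,::-1],(320,300))]))
E
```

```text
top [324.5, 228.5] 70 [ 0.0016 -0.1108]
top [333.0, 229.1] 71 [ 0.0016 -0.1356]
top [341.4, 230.0] 80 [ 0.0007 -0.1603]
side [347.9, 217.4] 182 [ 0.0031 -0.1126]
top red [([222.5, 214.5], 88)] pusher [([322.9, 229.8], 0.85)]
side red [([261.7, 255.7], 72), ([250.7, 260.1], 41)] pusher [([343.0, 240.2], 0.89)]
27.4833 [0.3659 0.2582 0.3218] press [-0.1666  0.1746] [0.2 0.6 0. ]
[[222.5, 214.5]] [[261.7, 255.7], [250.7, 260.1]]
0 [[223.2 240.5]] [[281.3 270.8]]
0.8 [[224.5 221.5]] [[265.2 257.2]]
0.9 [[224.9 219.2]] [[263.4 256.6]]
1.0 [[225.4 217.2]] [[261.6 256.2]]
```

View pics/v9.png

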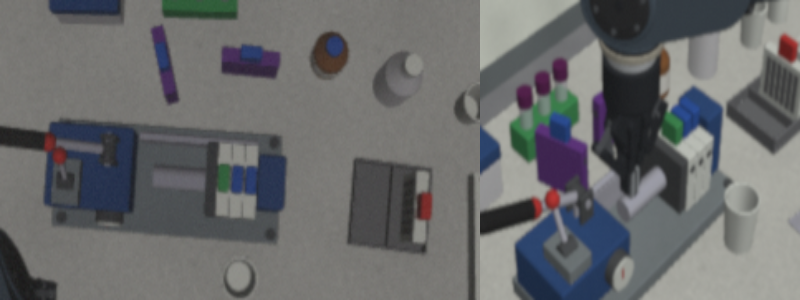

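View 9: the valve ball at side (261.7,255.7) matches 1.0 rad (predicted 261.6,256.2). The lever is up, the plates are clamped, and the red plate and both bottles haven't moved. Handing in.

```bash
python3 -c "
from bench import ctrl; print(ctrl.sign_off())"
```

```text
the job is handed in; nothing more can be done
None
```

The job is done and handed in at about 27.5 s of the 72 s allowed; the sign-off gave no verdict.

I stood the green-tabbed plate in the gap and tapped all three plates to the rail. Then I pumped six full strokes and threw the hold valve over.

**Last checks**
- **Plates:** all three edges measured within about 1–3 mm of flush with the rail. The plates sit about 25 mm apart, which is face to face for 24 mm plates. I judged upright and square by eye only.
- **Clamping:** the sixth stroke moved nothing, and the push on the lever had risen to 14 N from 8.5 N on the first stroke. I did not measure the pusher's distance from the head directly, but the plate positions fit the expected 72 mm.
- **Hold valve:** the red ball is where it should be at 1.0 rad in the side camera. In the top camera, its red merged with the lever's collar, so that view could not confirm it.
- **Lever:** its red collar is back at its starting position.
- **Bystanders:** the red-tabbed plate and both bottles look unmoved in the last picture.

**What disagreed:** the camera fits carry a 1–3 mm bias; plate a, for example, reads 2 mm inside the head face. While I tapped the green plate, about 8 N of upward force appeared that I could not explain. The plate still slid normally to the rail.

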